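Put the limit gauges away in their boxes

TASK

A plug gauge, a fork gauge and a ring gauge have been left at the instrument shelf, one of them pushed under it handle-first. Put each one flat into the clear-topped box that already holds a gauge of its kind, beside that gauge, with its whole head inside under the cover and its handle sticking out at the open front, and let go. Leave the stored gauges where they are in their boxes, and do not disturb the micrometer stand, the caliper or the oil tin.

Things in the scene. Friction and masses are not known exactly. Their poses are not given: they have to be found in the camera images.
- plug: Plug gauge to put away, 135 mm long, 0.15 to 0.32 kg; starts at the instrument shelf, head towards the robot. Head: steel cylinder, diameter 20 mm, 50 mm long, in line with the handle. Handle black, 20 x 20 mm, 85 mm long. Lies flat; origin: underside, at the joint of head and handle; x towards the head (tip at +0.050, handle end at -0.085), z up.
- plug_head (a point): Middle of the head of the plug gauge to put away: 25 mm from its tip, 10 mm above its underside.
- fork: Fork gauge to put away, 135 mm long, 0.15 to 0.32 kg; starts at the instrument shelf, head towards the robot. Head: flat two-pronged steel fork (snap gauge) 50 mm wide, 50 mm long, 16 mm thick, outer sides parallel. Handle black, 20 x 20 mm, 85 mm long. Lies flat; origin: underside, at the joint of head and handle; x towards the head (tip at +0.050, handle end at -0.085), z up.
- fork_head (a point): Middle of the head of the fork gauge to put away: 25 mm from its tip, 10 mm above its underside.
- ring: Ring gauge to put away, 135 mm long, 0.15 to 0.32 kg; starts at the instrument shelf, head towards the robot. Head: flat steel ring, outside 50 mm, bore 26 mm, 18 mm thick, centre at x = +0.025. Handle black, 20 x 20 mm, 85 mm long. Lies flat; origin: underside, at the joint of head and handle; x towards the head (tip at +0.050, handle end at -0.085), z up.
- ring_head (a point): Middle of the head of the ring gauge to put away: 25 mm from its tip, 10 mm above its underside.
- plug_box: Box for plug gauges (told by the one already in it; the three boxes are alike): fixed, aluminium, clear acrylic cover, open only at the front. Origin: on the bench under the middle of the open front; x into the box, z up. Inside: y -0.062 to 0.062, x 0 to 0.080, z 0.003 (floor) to 0.045 (cover); walls 3 mm, cover top z 0.049. Room for two gauges side by side, no divider.
- plug_stored: The plug gauge already stored in its box, in the left (+y) half of it, head in, about 60 mm of handle sticking out at the front; same shape, size and axes as the plug gauge to put away.
- plug_stored_head (a point): Middle of the head of the stored plug gauge: 25 mm from its tip, 10 mm above its underside.
- fork_box: Box for fork gauges (told by the one already in it; the three boxes are alike): fixed, aluminium, clear acrylic cover, open only at the front. Origin: on the bench under the middle of the open front; x into the box, z up. Inside: y -0.062 to 0.062, x 0 to 0.080, z 0.003 (floor) to 0.045 (cover); walls 3 mm, cover top z 0.049. Room for two gauges side by side, no divider.
- fork_stored: The fork gauge already stored in its box, in the right (-y) half of it, head in, about 60 mm of handle sticking out at the front; same shape, size and axes as the fork gauge to put away.
- fork_stored_head (a point): Middle of the head of the stored fork gauge: 25 mm from its tip, 10 mm above its underside.
- ring_box: Box for ring gauges (told by the one already in it; the three boxes are alike): fixed, aluminium, clear acrylic cover, open only at the front. Origin: on the bench under the middle of the open front; x into the box, z up. Inside: y -0.062 to 0.062, x 0 to 0.080, z 0.003 (floor) to 0.045 (cover); walls 3 mm, cover top z 0.049. Room for two gauges side by side, no divider.
- ring_stored: The ring gauge already stored in its box, in the left (+y) half of it, head in, about 60 mm of handle sticking out at the front; same shape, size and axes as the ring gauge to put away.
- ring_stored_head (a point): Middle of the head of the stored ring gauge: 25 mm from its tip, 10 mm above its underside.
- riser: Instrument shelf: fixed grey steel bench riser 310 x 360 mm with a test set on it (from x 0.07 back, up to z 0.19). Origin: on the bench under the middle of its front edge, x runs under it, z up. Clear height 45 mm, top z 0.050, open front. One gauge lies with its handle under it, only the head out; the other two lie just in front, handles clear; else the bench before it is bare.
- micrometer_stand: Bystander: steel micrometer stand with a micrometer, base 75 x 50 mm, 115 mm high, the micrometer's thimble reaching 105 mm from the middle in its y direction. Origin under the base's centre.
- caliper: Bystander: caliper lying flat on the bench in front of the gap between shelf and boxes, 200 mm long along its x, 66 mm across, 13 mm thick. Origin under the middle of its beam.
- oil_tin: Bystander: small steel oil tin standing upright, 50 mm in diameter, 48 mm high. Origin under its centre.
Mind the look-alikes: they are no part of the job. Leave any blue look-alike of the plug alone.

How it is judged:
By the outcome, as a careful person would: the job done as asked, in the order asked, and still so for the second after the job is handed in, with the robot touching nothing.
It also fails if it takes over 72 s, if anything falls off the work surface, if the arm or the gripper's body presses on something with over 40 N, if the wrist force passes 120 N, or if a joint passes its speed limit or range.

ROBOT

A 6-joint arm with a two-finger parallel gripper is mounted at the origin on the work surface. World frame = base frame: x ahead of the robot, y to its left, z up, the work surface at z = 0. Lengths are in m, angles in degrees, forces in N, time in s.
With the tool pointing down it reaches from about 0.3 to 1 m from the base axis. Payload 5.1 kg.
Tool frame: the origin (TCP) lies at the very end of the fingers, on their centre line; the grasp point (between the pads) lies 19 mm behind it; z points along the fingers, y is the line along which they close (so a half turn about z gives the same grasp; the last joint's range is limited). The gripper opens to 95 mm and grips with 3 to 60 N. Pads are 20 mm wide; open, the fingers measure 119 mm over their backs; the gripper's body (75 mm by 180 mm) begins 59 mm behind the grasp point.
Start: joints at [-4.733, 7.093, 94.555, -0, 78.352, -4.733], TCP at [0.65, -0, 0.215] pointing down, gripper open.
Joint ranges: [-149.61, 149.61], [-58.7, 133.49], [1.44, 155.28], [-77.14, 257.14], [18.33, 153.61], [-166.67, 166.67]. Speed limits (degrees/s): [147.25, 147.25, 180, 180, 180, 180].

INTERFACE

Orientations are given as [roll, pitch, yaw] about the fixed x, y, z axes, in that order (R = Rz(yaw) Ry(pitch) Rx(roll)).
In Python, from bench import manip gives the robot as it stands.
- The arm moves only by the tool send_rows, never from a script. Its argument "targets" is a list of rows, each a list of 7 numbers: the closure, from -1 (fully open) to 1 (shut), so that 0 is half open, then the shift along the world's x, y, z in mm, then the turn, a rotation vector about the world's x, y, z in rad. In form: [[hand, tx, ty, tz, rx, ry, rz], ...]. A call has 1 to 20 rows; each row shifts and turns the commanded pose from where the row before left it; what a row does not reach is not made up. A row lasts 1/10 s, in which the tool goes at most 50 mm and 8.59 degrees, less where a joint would pass 70% of its speed; a pose out of reach is approached as far as the arm can. A call is refused whole if a number of a shift passes 50 or a number of a turn 0.15, either way. A call with a gripper value outside its range is refused whole. The fingers move at their own pace and stop on an object; the grip force is fixed at half the most. Time passes only in rows, so rows that do not move let the fingers close. It gives the time, the measured TCP pose, the force, the opening and the grip force at its end, in the units of the state.
- manip.sense(): the state, without advancing time (a new reading comes with each control period).
- manip.camera(name): name is "scene" or "side" or "wrist"; returns a dict with "image" (400x640x3 uint8, blue, green, red), "depth" (400x640 float32, m along the optical axis (not along the pixel's ray), 0 where there is no reading), "fx", "fy", "cx", "cy" (pixels), "k1" (the pictures are not rectified: a ray, as slopes to the right and down, at radius r is drawn at 1 + k1 r^2 times it, then the intrinsics apply), "extrinsics" (4x4, takes a point from camera to world coordinates); the wrist camera has in their place "T_tool_cam" (4x4, takes a point from camera to tool coordinates, whose origin is the TCP and whose axes are the flange's). Camera axes: x right, y up, looking along -z (the intrinsics and any distortion apply to the point x, -y, -z); pixel columns grow to the right and rows downward; lengths in m; the calibration is good to about 2 mm. A picture is of the moment at which its call begins: read the wrist's pose just before it.
- manip.close_job(): hands the job in; it is judged then, once.
The state is a dict: "time_s": time; "q": joint angles; "qvel": joint speeds; "joint_efforts": joint torques, N m; "eef_pos": TCP position; "tcp_rot": TCP orientation; "ft_force": force on the tool from outside, world axes, zero at the start; "wrist_torque": the same for the moment, N m; "opening": finger opening in m; "gripper_force": force on a finger pad.
Only numpy, scipy, OpenCV 4.12 (cv2) and the standard library are available. Lean on these libraries where they do the work, as an engineer would, in place of code of your own. Each camera call takes 0.05 s, during which the arm holds its last target. There are 200 camera calls.

## Working session

There is one attempt and no reset: what is moved stays moved. The work goes in short steps, Python scripts to look and compute and a tool call to move; the robot and the scene stay as the last step left them, time stands still between calls to the robot, and variables do not carry over. Pictures are saved under pics/ and viewed, at most 10 in all, crops included, and the job is handed in when it is done.

Besides the shell and the picture viewer there is one more tool, called after ">>>" by a JSON object that holds its "method" and its "body", one argument or row to a line. send_rows: Moves the arm, as the interface text tells. Its arguments: {"type":"object","properties":{"targets":{"type":"array"}},"required":["targets"]}

```bash
mkdir -p pics; cat > h.py <<'E'
import numpy as np, cv2, json
from bench import manip
from scipy.spatial.transform import Rotation as R
def cam(n):
    s=manip.sense(); c=manip.camera(n)
    if 'extrinsics' in c: c['T']=np.array(c['extrinsics'])
    else:
        T=np.eye(4); T[:3,3]=s['eef_pos']; T[:3,:3]=R.from_euler('xyz',s['tcp_rot'],degrees=True).as_matrix()
        c['T']=T@np.array(c['T_tool_cam'])
    return c
def slopes(c,uv):
    uv=np.atleast_2d(np.array(uv,float)); d=np.stack([(uv[:,0]-c['cx'])/c['fx'],(uv[:,1]-c['cy'])/c['fy']],1)
    x=d.copy()
    for _ in range(20): x=d/(1+c['k1']*(x**2).sum(1,keepdims=True))
    return x
def onplane(c,uv,z):
    s=slopes(c,uv); d=np.c_[s[:,0],-s[:,1],-np.ones(len(s))]@c['T'][:3,:3].T; o=c['T'][:3,3]
    return o+d*((z-o[2])/d[:,2])[:,None]
def cloud(c):
    v,u=np.mgrid[:400,:640]; s=slopes(c,np.c_[u.ravel(),v.ravel()]); D=c['depth'].ravel()[:,None]
    P=np.c_[s[:,0],-s[:,1],-np.ones(len(s))]*D
    return (P@c['T'][:3,:3].T+c['T'][:3,3]).reshape(400,640,3)
def proj(c,P):
    P=np.atleast_2d(P); q=(P-c['T'][:3,3])@c['T'][:3,:3]; s=np.c_[q[:,0]/-q[:,2],-q[:,1]/-q[:,2]]
    s=s*(1+c['k1']*(s**2).sum(1,keepdims=True)); return np.c_[s[:,0]*c['fx']+c['cx'],s[:,1]*c['fy']+c['cy']]
E
python3 - <<'E'
from h import *
for n in ['scene','side','wrist']:
    c=cam(n); cv2.imwrite(f'pics/{n}0.png',c['image']); np.savez(f'{n}0.npz',**{k:np.array(v) for k,v in c.items()})
    print(n,c['T'].round(3).tolist(),c['fx'],c['k1'])
print(manip.sense())
E
```

```text
scene [[0.116, -0.77, 0.628, 1.22], [0.993, 0.101, -0.059, -0.08], [-0.018, 0.63, 0.776, 0.918], [0.0, 0.0, 0.0, 1.0]] 436.03973192901697 -0.08536945211944032
side [[-0.829, 0.278, -0.485, -0.093], [-0.559, -0.404, 0.724, 0.872], [0.006, 0.871, 0.491, 0.642], [0.0, 0.0, 0.0, 1.0]] 394.92905465420364 -0.02212624502411428
wrist [[1.0, -0.001, 0.002, 0.649], [0.0, 0.972, 0.235, 0.066], [-0.002, -0.235, 0.972, 0.384], [0.0, 0.0, 0.0, 1.0]] 346.0008776138828 -0.07072310303310907
{'time_s': 0.15, 'q': array([-4.73291567e+00,  7.12615683e+00,  9.46165875e+01, -6.76849269e-04,
        7.83503318e+01, -4.73470826e+00]), 'qvel': array([ 0.06799286, -0.08384916, -0.17949846, -0.01786275,  0.09468297,
       -0.12386627]), 'joint_efforts': array([ 4.52342692e-04, -4.18191254e+01, -3.60470796e+01,  7.75244599e-02,
        4.69156180e-02, -8.73639601e-05]), 'eef_pos': array([6.49502224e-01, 5.52793527e-06, 2.13650416e-01]), 'tcp_rot': array([-1.79907187e+02, -7.02228478e-03,  9.00019241e+01]), 'ft_force': array([-0.08922708,  0.37390168,  0.62639835]), 'wrist_torque': array([-0.02843121,  0.00421029,  0.03412748]), 'gripper_force': 0.0, 'opening': 0.09513216219980886}
```

View pics/scene0.png

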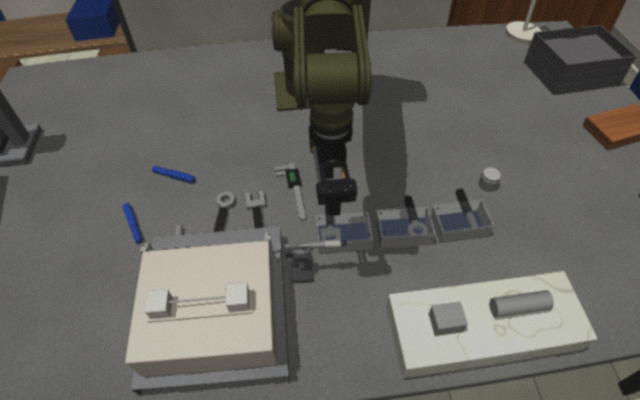

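View pics/side0.png

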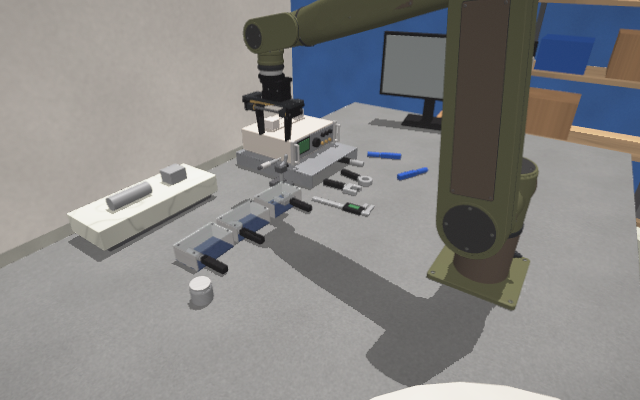

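The scene view shows the plug head at the shelf edge around (180,230). The ring is at (225,200), the fork at (256,200) and the caliper at (293,190). The boxes are at (345,232), (405,227) and (462,220), and the micrometer stand is at (300,262). The side view shows the same layout.

```bash
python3 - <<'E'
from h import *
a=cv2.imread('pics/scene0.png')[150:290,110:510]; b=cv2.imread('pics/side0.png')[120:280,170:410]
A=cv2.resize(a,(800,280),interpolation=cv2.INTER_CUBIC); B=cv2.resize(b,(480,320),interpolation=cv2.INTER_CUBIC)
o=np.zeros((600,800,3),np.uint8); o[:280]=A; o[280:,:480]=B
w=cv2.resize(cv2.imread('pics/wrist0.png'),(320,200)); o[280:480,480:]=w
cv2.imwrite('pics/crop0.png',cv2.convertScaleAbs(o,alpha=1.4))
c=dict(np.load('scene0.npz'))
P=cloud(c); np.set_printoptions(precision=3,suppress=True)
for uv in [(180,230),(225,200),(256,200),(222,218),(258,215),(490,180),(300,262),(200,237),(320,222),(370,245),(378,218),(432,240),(434,212),(488,232)]:
    print(uv,P[uv[1],uv[0]],onplane(c,uv,0.02)[0])
E
```

```text
(180, 230) [ 0.554 -0.373  0.019] [ 0.555 -0.373  0.02 ]
(225, 200) [ 0.453 -0.264 -0.001] [ 0.471 -0.26   0.02 ]
(256, 200) [ 0.479 -0.177  0.017] [ 0.482 -0.177  0.02 ]
(222, 218) [ 0.529 -0.266  0.019] [ 0.53  -0.266  0.02 ]
(258, 215) [ 0.533 -0.173  0.021] [ 0.532 -0.173  0.02 ]
(490, 180) [0.516 0.448 0.046] [0.495 0.464 0.02 ]
(300, 262) [ 0.709 -0.078  0.061] [ 0.685 -0.078  0.02 ]
(200, 237) [ 0.606 -0.312  0.053] [ 0.582 -0.32   0.02 ]
(320, 222) [ 0.594 -0.019  0.046] [ 0.575 -0.017  0.02 ]
(370, 245) [0.663 0.094 0.026] [0.659 0.095 0.02 ]
(378, 218) [0.599 0.125 0.044] [0.581 0.131 0.02 ]
(432, 240) [0.663 0.25  0.018] [0.665 0.249 0.02 ]
(434, 212) [0.595 0.271 0.039] [0.582 0.278 0.02 ]
(488, 232) [0.661 0.395 0.021] [0.661 0.396 0.02 ]
```

View pics/crop0.png

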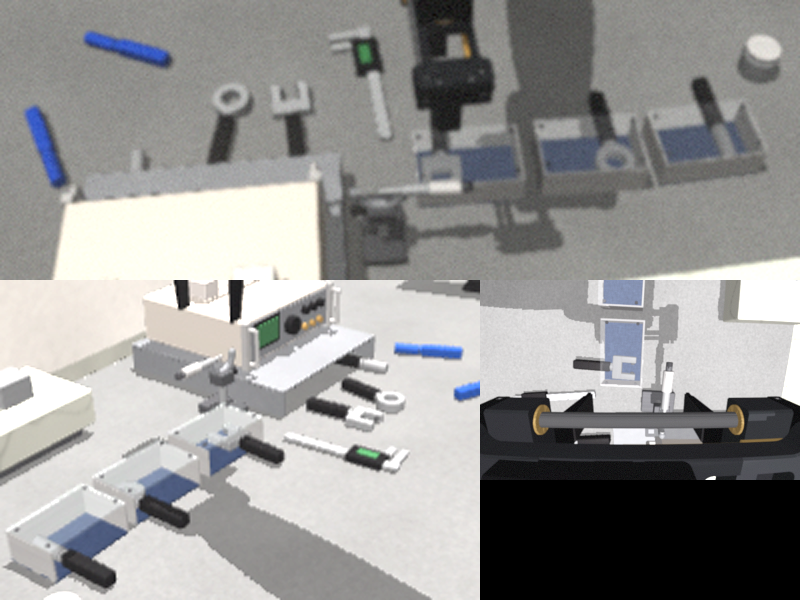

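The crop shows which box is which. In the scene crop, box 1 at (465,160) holds the fork, box 2 at (590,150) the ring and box 3 at (705,140) the plug. The plug gauge is at (140,160), with its handle under the shelf, and the ring (230,100) and fork (290,100) lie clear in front. I'll turn the tool 90° and look at the gauges from above.

>>> {"method": "send_rows", "body": {
  "targets": [
    [-1,0,-20,12,0,0,0.143],
    [-1,0,-25,8,0,0,0.143],
    [-1,0,-25,8,0,0,0.143],
    [-1,0,-25,8,0,0,0.143],
    [-1,0,-25,8,0,0,0.143],
    [-1,0,-25,8,0,0,0.143],
    [-1,0,-25,8,0,0,0.143],
    [-1,0,-25,8,0,0,0.143],
    [-1,0,-25,8,0,0,0.143],
    [-1,0,-25,8,0,0,0.143],
    [-1,0,-25,8,0,0,0.141],
    [-1,0,0,0,0,0,0],
    [-1,0,0,0,0,0,0],
    [-1,0,0,0,0,0,0]
  ]
}}

```text
time_s: 1.55
eef_pos: [0.6498, -0.2691, 0.3058]
tcp_rot: [179.9, -0.1, 180.0]
ft_force: [0.2, -0.1, -0.6]
opening: 0.0954
gripper_force: 0.0
```

```bash
python3 - <<'E'
from h import *
s=manip.sense(); print(s['eef_pos'],s['tcp_rot'],s['q'])
c=cam('wrist'); np.savez('w1.npz',**{k:np.array(v) for k,v in c.items()})
# rectified top views at z=.01/.02: resample image on plane
def ortho(c,z,x0,x1,y0,y1,res=0.001):
    xs=np.arange(x1,x0,-res); ys=np.arange(y1,y0,-res); Y,X=np.meshgrid(ys,xs)
    uv=proj(c,np.c_[X.ravel(),Y.ravel(),np.full(X.size,z)]).reshape(*X.shape,2).astype(np.float32)
    return cv2.remap(c['image'],uv[...,0],uv[...,1],cv2.INTER_LINEAR)
a=ortho(c,0.018,0.42,0.68,-0.45,-0.05,.001)
b=ortho(dict(np.load('scene0.npz')),0.018,0.42,0.68,-0.45,-0.05,.001)
o=np.vstack([cv2.resize(i,(800,520))[::1] for i in (a,)])
cv2.imwrite('pics/w1.png',o); 
b=cv2.resize(b,(400,260)); raw=cv2.resize(c['image'],(400,250)); cv2.imwrite('pics/w1b.png',np.vstack([b,raw]))
E
```

```text
[ 0.64982449 -0.26910216  0.30579984] [ 1.79943544e+02 -6.37546393e-02  1.79981721e+02] [-2.68747915e+01  1.15990430e+01  8.08346418e+01  2.15834806e-02
  8.76486980e+01 -1.16857382e+02]
```

View pics/w1.png

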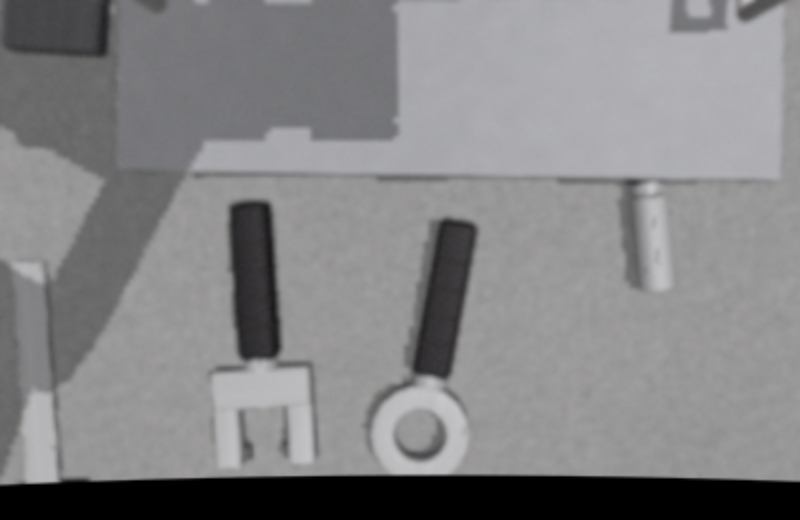

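The rectified view (2 px/mm) gives these positions:

| Item | Pixel evidence | Position |
|---|---|---|
| Plug head | (646,185) to (657,291) | Tip about x 0.534, y −0.380, axis turned +0.11 rad |
| Fork handle | (251,203) to (260,358) | — |
| Ring handle | (458,222) to (432,375) | — |
| Shelf edge | v≈178 | x≈0.59 |

I'll go to the plug head first.

>>> {"method": "send_rows", "body": {
  "targets": [
    [-0.2,-22,-27,-25,0,0,0.03],
    [-0.2,-22,-27,-25,0,0,0.03],
    [-0.2,-22,-27,-25,0,0,0.03],
    [-0.2,-24,-27,-25,0,0,0.023],
    [-0.2,0,0,-35,0,0,0],
    [-0.2,0,0,-35,0,0,0],
    [-0.2,0,0,-35,0,0,0],
    [-0.2,0,0,-35,0,0,0],
    [-0.2,0,0,-30,0,0,0],
    [-0.2,0,0,-20,0,0,0],
    [-0.2,0,0,-12,0,0,0],
    [-0.2,0,0,0,0,0,0],
    [-0.2,0,0,0,0,0,0],
    [1,0,0,0,0,0,0],
    [1,0,0,0,0,0,0],
    [1,0,0,0,0,0,0],
    [1,0,0,0,0,0,0],
    [1,0,0,0,0,0,0]
  ]
}}

```text
time_s: 3.4
eef_pos: [0.56, -0.3781, 0.0049]
tcp_rot: [-180.0, 0.0, -173.5]
ft_force: [-0.4, 0.2, 0.3]
opening: 0.0222
gripper_force: 0.0
```

>>> {"method": "send_rows", "body": {
  "targets": [
    [1,0,0,0,0,0,0],
    [1,0,0,0,0,0,0],
    [1,0,0,2,0,0,0],
    [1,-8,-1,0,0,0,0],
    [1,-15,-2,0,0,0,0],
    [1,-15,-2,0,0,0,0],
    [1,-15,-2,0,0,0,0],
    [1,-15,-1,0,0,0,0],
    [1,-15,-2,0,0,0,0],
    [1,-15,-1,0,0,0,0],
    [1,-12,-1,0,0,0,0],
    [1,0,0,0,0,0,0],
    [1,0,0,-2,0,0,0],
    [1,0,0,0,0,0,0]
  ]
}}

```text
time_s: 4.8
eef_pos: [0.4505, -0.3903, 0.0049]
tcp_rot: [-180.0, 0.0, -173.5]
ft_force: [-0.3, -0.1, -1.3]
opening: 0.019
gripper_force: 30.0
```

>>> {"method": "send_rows", "body": {
  "targets": [
    [-0.2,0,0,0,0,0,0],
    [-0.2,0,0,0,0,0,0],
    [-0.2,0,0,0,0,0,0],
    [-0.2,0,0,20,0,0,0],
    [-0.2,0,0,25,0,0,0],
    [-0.2,25,3,10,0,0,0],
    [-0.2,25,3,0,0,0,0],
    [-0.2,24,2,-10,0,0,0],
    [-0.2,0,0,-25,0,0,0],
    [-0.2,0,0,-20,0,0,0],
    [-0.2,0,0,0,0,0,0],
    [1,0,0,0,0,0,0],
    [1,0,0,0,0,0,0],
    [1,0,0,0,0,0,0],
    [1,0,0,0,0,0,0],
    [1,0,0,0,0,0,0],
    [1,0,0,0,0,0,0],
    [1,0,0,0,0,0,0]
  ]
}}

```text
time_s: 6.6
eef_pos: [0.5241, -0.3822, 0.0052]
tcp_rot: [-180.0, 0.0, -173.5]
ft_force: [-0.4, 0.1, 3.0]
opening: 0.0195
gripper_force: 30.0
```

The plug is gripped by its handle with a 19.5 mm opening. Next I'll lift it, turn it by about 186° so the head points +x, and move in front of the boxes.

>>> {"method": "send_rows", "body": {
  "targets": [
    [1,0,0,20,0,0,0],
    [1,-5,0,45,0,0,0],
    [1,-5,0,45,0,0,0],
    [1,-5,0,45,0,0,0],
    [1,-5,0,45,0,0,0],
    [1,0,23,6,0,0,-0.148],
    [1,0,23,6,0,0,-0.148],
    [1,0,23,6,0,0,-0.148],
    [1,0,23,6,0,0,-0.148],
    [1,0,23,6,0,0,-0.148],
    [1,0,23,6,0,0,-0.148],
    [1,0,23,6,0,0,-0.148],
    [1,0,23,6,0,0,-0.148],
    [1,0,23,6,0,0,-0.148],
    [1,0,23,6,0,0,-0.148],
    [1,0,23,6,0,0,-0.148],
    [1,0,23,6,0,0,-0.148],
    [1,0,23,6,0,0,-0.148],
    [1,0,23,6,0,0,-0.148],
    [1,0,23,6,0,0,-0.148]
  ]
}}

```text
time_s: 8.6
eef_pos: [0.5034, -0.0361, 0.2939]
tcp_rot: [-179.9, 0.0, 58.9]
ft_force: [-0.1, 0.1, -1.1]
opening: 0.0199
gripper_force: 30.0
```

>>> {"method": "send_rows", "body": {
  "targets": [
    [1,3,23,0,0,0,-0.148],
    [1,3,23,0,0,0,-0.148],
    [1,3,23,0,0,0,-0.148],
    [1,3,23,0,0,0,-0.148],
    [1,3,23,0,0,0,-0.148],
    [1,3,23,0,0,0,-0.148],
    [1,3,23,0,0,0,-0.147],
    [1,0,0,0,0,0,0],
    [1,0,0,0,0,0,0],
    [1,0,0,0,0,0,0]
  ]
}}

```text
time_s: 9.6
eef_pos: [0.5247, 0.1233, 0.2942]
tcp_rot: [180.0, 0.0, 0.0]
ft_force: [-0.9, -0.4, -1.1]
opening: 0.02
gripper_force: 30.0
```

```bash
cat >> h.py <<'E'
def ortho(c,z,x0,x1,y0,y1,res=0.001):
    xs=np.arange(x1,x0,-res); ys=np.arange(y1,y0,-res); Y,X=np.meshgrid(ys,xs)
    uv=proj(c,np.c_[X.ravel(),Y.ravel(),np.full(X.size,z)]).reshape(*X.shape,2).astype(np.float32)
    return cv2.remap(c['image'],uv[...,0],uv[...,1],cv2.INTER_LINEAR)
E
python3 - <<'E'
from h import *
s=manip.sense(); print(s['eef_pos'],s['tcp_rot'],s['q'].round(1),s['opening'])
c=cam('wrist'); np.savez('w2.npz',**{k:np.array(v) for k,v in c.items()}); print(c['T'][:3,3])
a=ortho(c,0.046,0.50,0.70,-0.06,0.44,.000625)
r=cv2.resize(c['image'],(448,280)); o=np.zeros((600,800,3),np.uint8); o[:a.shape[0],:a.shape[1]]=a[:320]; o[320:600,:448]=r
cv2.imwrite('pics/w2.png',cv2.convertScaleAbs(o,alpha=1.2))
E
```

```text
[0.52471766 0.1232705  0.29417289] [1.79970310e+02 4.96586592e-02 3.72117293e-02] [  7.5  -9.2 103.   -0.   86.2  97.5] 0.019971470318785486
[0.59025381 0.12328384 0.46429801]
```

View pics/w2.png

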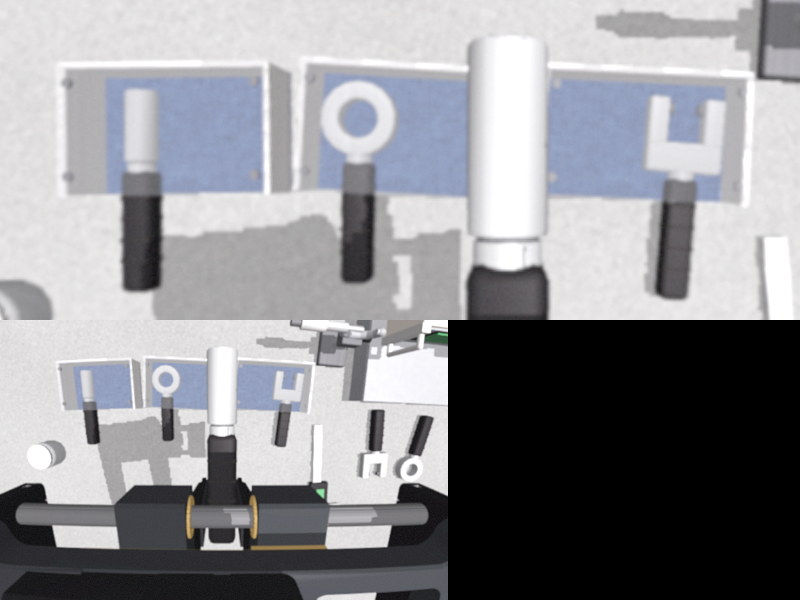

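The rectified view (0.625 mm/px) shows the boxes and the held plug:

| Item | Evidence | Result |
|---|---|---|
| Plug box | u 58–268, front at v≈194 | Front centre about (0.5785, 0.337), yaw +0.014 |
| Ring and fork boxes | Partly hidden by the held plug | Yaw about −0.05 |
| Held plug | Straight along x | Tip 99 mm ahead of the TCP |

I'll move it to the front of the plug box.

>>> {"method": "send_rows", "body": {
  "targets": [
    [1,-7,23,-20,0,0,0.014],
    [1,-7,23,-20,0,0,0],
    [1,-7,23,-20,0,0,0],
    [1,-7,23,-20,0,0,0],
    [1,-7,23,-20,0,0,0],
    [1,-7,23,-20,0,0,0],
    [1,-8,23,-20,0,0,0],
    [1,-8,20,-20,0,0,0],
    [1,0,0,-25,0,0,0],
    [1,0,0,-25,0,0,0],
    [1,0,0,-25,0,0,0],
    [1,0,0,-25,0,0,0],
    [1,0,0,-15,0,0,0],
    [1,0,0,0,0,0,0],
    [1,0,0,0,0,0,0]
  ]
}}

```text
time_s: 11.15
eef_pos: [0.4676, 0.3048, 0.0203]
tcp_rot: [-180.0, -0.0, 0.8]
ft_force: [0.1, 0.7, -0.4]
opening: 0.0198
gripper_force: 30.0
```

```bash
python3 - <<'E'
from h import *
np.set_printoptions(precision=4,suppress=True)
c=cam('side'); P=cloud(c)
for y0,y1,x0,x1 in [(.285,.325,.485,.58)]:
    m=(P[...,1]>y0)&(P[...,1]<y1)&(P[...,0]>x0)&(P[...,0]<x1)&(P[...,2]>.006)&(P[...,2]<.06)
    Q=P[m]; print(m.sum())
    for a in np.arange(x0,x1,.01):
        q=Q[(Q[:,0]>=a)&(Q[:,0]<a+.01)]
        if len(q): print(round(a,3),len(q),np.percentile(q[:,2],[2,50,98]),np.percentile(q[:,1],[5,95]))
b=c['image'][120:280,170:410]; cv2.imwrite('pics/s3.png',cv2.resize(b,(720,480),interpolation=cv2.INTER_CUBIC))
E
```

```text
46
0.485 18 [0.0172 0.0281 0.0345] [0.3132 0.3176]
0.495 22 [0.0192 0.0339 0.0371] [0.3074 0.3173]
0.505 6 [0.0193 0.035  0.0375] [0.3024 0.3151]
```

View pics/s3.png

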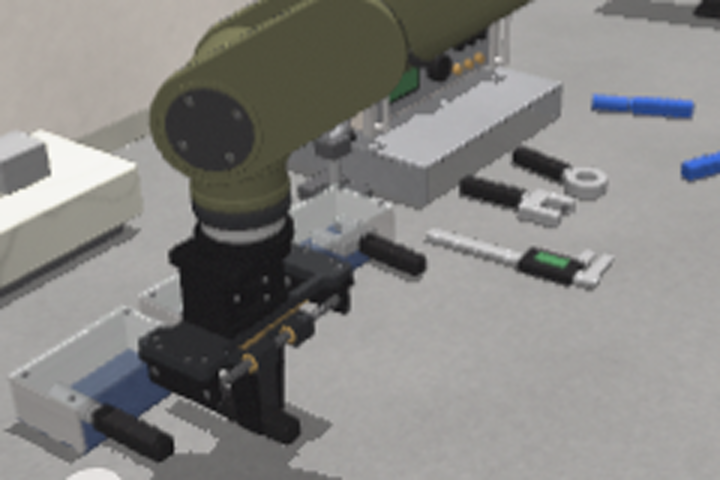

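The side view shows the gripper in front of the plug box at about (265,420), with the gauge mostly hidden behind it. Its top is at 0.036 m as it should be, so it is level. I'll insert it.

>>> {"method": "send_rows", "body": {
  "targets": [
    [1,10,0,0,0,0,0],
    [1,10,0,0,0,0,0],
    [1,10,0,0,0,0,0],
    [1,0,0,0,0,0,0]
  ]
}}

```text
time_s: 11.6
eef_pos: [0.4992, 0.3052, 0.0206]
tcp_rot: [-179.9, -0.1, 0.7]
ft_force: [-0.0, -0.4, -1.6]
opening: 0.0201
gripper_force: 30.0
```

>>> {"method": "send_rows", "body": {
  "targets": [
    [1,10,0.5,0,0,0,0],
    [1,10,0.5,0,0,0,0],
    [1,10,0,0,0,0,0],
    [1,10,0,0,0,0,0],
    [1,9,0,0,0,0,0],
    [1,5,0,0,0,0,0],
    [1,0,0,-4,0,0,0],
    [1,0,0,-3,0,0,0],
    [1,0,0,-3,0,0,0],
    [1,0,0,0,0,0,0],
    [1,0,0,0,0,0,0]
  ]
}}

```text
time_s: 12.7
eef_pos: [0.5506, 0.306, 0.0095]
tcp_rot: [180.0, 0.0, 0.8]
ft_force: [0.4, -0.8, -1.3]
opening: 0.0199
gripper_force: 30.0
```

>>> {"method": "send_rows", "body": {
  "targets": [
    [1,0,0,-1.5,0,0,0],
    [1,0,0,0,0,0,0],
    [0.1,0,0,0,0,0,0],
    [0.1,0,0,0,0,0,0],
    [0.1,0,0,0,0,0,0],
    [0.1,0,0,20,0,0,0],
    [0.1,0,0,45,0,0,0],
    [0.1,0,0,45,0,0,0],
    [0,-4,-20,45,0,0,-0.014],
    [0,-4,-40,45,0,0,0],
    [0,-4,-40,45,0,0,0],
    [0,-4,-40,45,0,0,0],
    [0,-4,-40,0,0,0,0],
    [0,0,0,0,0,0,0],
    [0,0,0,0,0,0,0],
    [0,0,0,0,0,0,0]
  ]
}}

```text
time_s: 14.3
eef_pos: [0.5328, 0.1471, 0.2743]
tcp_rot: [-180.0, 0.1, 0.0]
ft_force: [-0.1, 0.0, -0.6]
opening: 0.0474
gripper_force: 0.0
```

```bash
python3 - <<'E'
from h import *
s=manip.sense(); print(s['eef_pos'],s['tcp_rot'])
c=cam('wrist'); np.savez('w4.npz',**{k:np.array(v) for k,v in c.items()}); print(c['T'][:3,3])
a=ortho(c,0.049,0.50,0.70,-0.06,0.44,.000625); b=ortho(c,0.02,0.52,0.695,-0.06,0.44,.000625)
cv2.imwrite('pics/w4.png',cv2.convertScaleAbs(np.vstack([a[:320,:800],b[:280,:800]]),alpha=1.2))
E
```

```text
[0.53276144 0.1470773  0.27426347] [-1.79992118e+02  6.89014610e-02  1.51167132e-02]
[0.59835476 0.14695371 0.44436646]
```

View pics/w4.png

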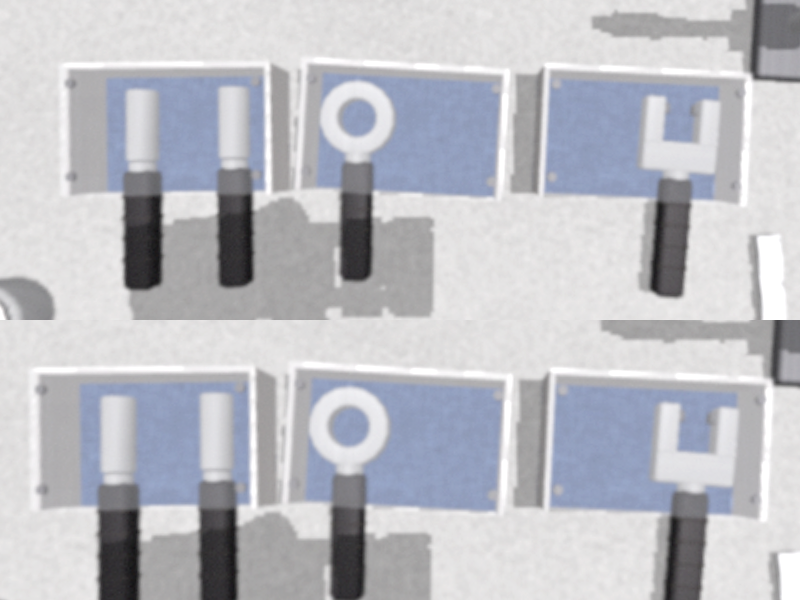

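The view shows both plugs side by side, at u 142 and 235 and well inside their box. The other two boxes can now be measured:

| Box | Front centre | Yaw |
|---|---|---|
| Ring | (0.5775, 0.190) | −0.048 |
| Fork | (0.575, 0.038) | −0.048 |

Next is the fork.

>>> {"method": "send_rows", "body": {
  "targets": [
    [-0.2,0,-15,0,0,0,0.145],
    [-0.2,0,-15,0,0,0,0.145],
    [-0.2,0,-15,0,0,0,0.145],
    [-0.2,0,-15,0,0,0,0.145],
    [-0.2,0,-15,0,0,0,0.145],
    [-0.2,0,-15,0,0,0,0.145],
    [-0.2,0,-15,0,0,0,0.145],
    [-0.2,0,-15,0,0,0,0.145],
    [-0.2,0,-15,0,0,0,0.145],
    [-0.2,0,-15,0,0,0,0.145],
    [-0.2,0,-15,0,0,0,0.145],
    [-0.2,0,-15,0,0,0,0.145],
    [-0.2,0,-15,0,0,0,0.145],
    [-0.2,0,-15,0,0,0,0.145],
    [-0.2,0,-15,0,0,0,0.145],
    [-0.2,0,-15,0,0,0,0.145],
    [-0.2,0,-15,0,0,0,0.145],
    [-0.2,0,-15,0,0,0,0.145],
    [-0.2,0,-15,0,0,0,0.145],
    [-0.2,0,-15,0,0,0,0.145]
  ]
}}

```text
time_s: 16.35
eef_pos: [0.5334, -0.1529, 0.274]
tcp_rot: [180.0, -0.1, 166.6]
ft_force: [-0.4, 0.6, -0.1]
opening: 0.0567
gripper_force: 0.0
```

>>> {"method": "send_rows", "body": {
  "targets": [
    [-0.2,6,-15,0,0,0,0.145],
    [-0.2,6,-9.5,0,0,0,0.145],
    [-0.2,0,0,-40,0,0,0],
    [-0.2,0,0,-45,0,0,0],
    [-0.2,0,0,-45,0,0,0],
    [-0.2,0,0,-45,0,0,0],
    [-0.2,0,0,-45,0,0,0],
    [-0.2,0,0,-30,0,0,0],
    [-0.2,0,0,-19,0,0,0],
    [-0.2,0,0,0,0,0,0],
    [-0.2,0,0,0,0,0,0],
    [1,0,0,0,0,0,0],
    [1,0,0,0,0,0,0],
    [1,0,0,0,0,0,0],
    [1,0,0,0,0,0,0],
    [1,0,0,0,0,0,0],
    [1,0,0,0,0,0,0],
    [1,0,0,0,0,0,0]
  ]
}}

```text
time_s: 18.15
eef_pos: [0.5451, -0.1779, 0.0063]
tcp_rot: [180.0, 0.0, -177.2]
ft_force: [-0.2, 0.8, 2.2]
opening: 0.0197
gripper_force: 30.0
```

>>> {"method": "send_rows", "body": {
  "targets": [
    [1,0,0,20,0,0,0],
    [1,-10,0,45,0,0,0],
    [1,-10,0,45,0,0,0],
    [1,-10,0,45,0,0,0],
    [1,-10,0,45,0,0,0],
    [1,-2,11.5,0,0,0,-0.147],
    [1,-2,11.5,0,0,0,-0.147],
    [1,-2,11.5,0,0,0,-0.147],
    [1,-2,11.5,0,0,0,-0.147],
    [1,-2,11.5,0,0,0,-0.147],
    [1,-2,11.5,0,0,0,-0.147],
    [1,-2,11.5,0,0,0,-0.147],
    [1,-2,11.5,0,0,0,-0.147],
    [1,-2,11.5,0,0,0,-0.147],
    [1,-2,11.5,0,0,0,-0.147],
    [1,-2,11.5,0,0,0,-0.147],
    [1,-2,11.5,0,0,0,-0.147],
    [1,-2,11.5,0,0,0,-0.147],
    [1,-2,11.5,0,0,0,-0.147],
    [1,-2,11.5,0,0,0,-0.147]
  ]
}}

```text
time_s: 20.15
eef_pos: [0.4742, -0.0052, 0.205]
tcp_rot: [-179.9, 0.1, 56.1]
ft_force: [-0.3, -0.6, -3.0]
opening: 0.0197
gripper_force: 30.0
```

>>> {"method": "send_rows", "body": {
  "targets": [
    [1,-2,11.5,0,0,0,-0.147],
    [1,-2,11.5,0,0,0,-0.147],
    [1,-2,11.5,0,0,0,-0.147],
    [1,-2,11.5,0,0,0,-0.147],
    [1,-2,11.5,0,0,0,-0.147],
    [1,-2,11.5,0,0,0,-0.147],
    [1,3,12,0,0,0,-0.149],
    [1,0,0,0,0,0,0],
    [1,0,0,0,0,0,0],
    [1,0,0,0,0,0,0]
  ]
}}

```text
time_s: 21.15
eef_pos: [0.4657, 0.0751, 0.2056]
tcp_rot: [180.0, 0.0, -2.5]
ft_force: [-1.2, 0.4, -2.0]
opening: 0.0197
gripper_force: 30.0
```

```bash
python3 - <<'E'
from h import *
s=manip.sense(); print(s['eef_pos'],s['tcp_rot'])
c=cam('wrist'); t=s['eef_pos']; print(c['T'][:3,3])
a=ortho(c,t[2]+.01,t[0]-.02,t[0]+.13,t[1]-.07,t[1]+.07,.00035)
cv2.imwrite('pics/w5.png',cv2.convertScaleAbs(a,alpha=1.2)); print(a.shape)
E
```

```text
[0.46574642 0.07506801 0.20560073] [ 1.79977134e+02  4.71631845e-02 -2.54613980e+00]
[0.53121316 0.07208938 0.3757287 ]
(429, 401, 3)
```

View pics/w5.png

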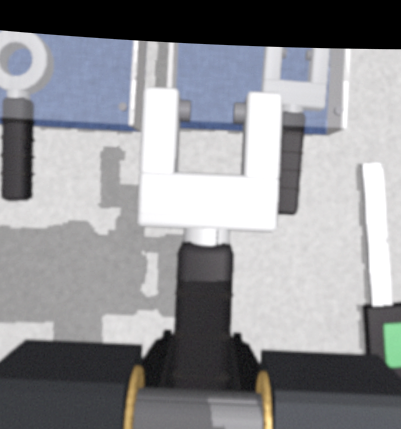

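The held fork is square in the grip: outer sides at u 142 and 280, tip at v≈91. It matches the expected width and offset. I'll lower and insert it.

>>> {"method": "send_rows", "body": {
  "targets": [
    [1,0,0,-40,0,0,0],
    [1,0,0,-45,0,0,0],
    [1,0,0,-45,0,0,0],
    [1,0,0,-35,0,0,0],
    [1,0,0,-22,0,0,0],
    [1,0,0,0,0,0,0],
    [1,10,-0.5,0,0,0,0],
    [1,10,-0.5,0,0,0,0],
    [1,10,-0.5,0,0,0,0],
    [1,0,0,0,0,0,0]
  ]
}}

```text
time_s: 22.2
eef_pos: [0.4994, 0.0739, 0.0212]
tcp_rot: [-180.0, -0.3, -2.7]
ft_force: [0.5, 0.3, -1.6]
opening: 0.0197
gripper_force: 30.0
```

>>> {"method": "send_rows", "body": {
  "targets": [
    [1,10,-0.4,0,0,0,0],
    [1,10,-0.4,0,0,0,0],
    [1,10,-0.4,0,0,0,0],
    [1,10,-0.4,0,0,0,0],
    [1,9,-0.3,0,0,0,0],
    [1,5,0,0,0,0,0],
    [1,0,0,-4,0,0,0],
    [1,0,0,-4,0,0,0],
    [1,0,0,0,0,0,0],
    [1,0,0,0,0,0,0]
  ]
}}

```text
time_s: 23.2
eef_pos: [0.5495, 0.0722, 0.0107]
tcp_rot: [180.0, 0.0, -2.6]
ft_force: [-1.5, -0.1, -2.0]
opening: 0.0198
gripper_force: 30.0
```

>>> {"method": "send_rows", "body": {
  "targets": [
    [1,0,0,-1.5,0,0,0],
    [1,0,0,0,0,0,0],
    [0.1,0,0,0,0,0,0],
    [0.1,0,0,0,0,0,0],
    [0.1,0,0,0,0,0,0],
    [0.1,0,0,20,0,0,0],
    [0.1,0,0,45,0,0,0],
    [0.1,0,0,45,0,0,0],
    [0.1,0,0,45,0,0,0],
    [0.1,0,0,45,0,0,0],
    [0.1,0,0,45,0,0,0],
    [-0.2,0,-16,0,0,0,0.144],
    [-0.2,0,-16,0,0,0,0.144],
    [-0.2,0,-16,0,0,0,0.144],
    [-0.2,0,-16,0,0,0,0.144],
    [-0.2,0,-16,0,0,0,0.144],
    [-0.2,0,-16,0,0,0,0.144],
    [-0.2,0,-16,0,0,0,0.144],
    [-0.2,0,-16,0,0,0,0.144],
    [-0.2,0,-16,0,0,0,0.144]
  ]
}}

```text
time_s: 25.2
eef_pos: [0.55, -0.0725, 0.2546]
tcp_rot: [180.0, -0.0, 71.9]
ft_force: [-0.7, 0.3, 0.2]
opening: 0.0574
gripper_force: 0.0
```

>>> {"method": "send_rows", "body": {
  "targets": [
    [-0.2,-1,-17,0,0,0,0.144],
    [-0.2,-1,-17,0,0,0,0.144],
    [-0.2,-1,-17,0,0,0,0.144],
    [-0.2,-1,-17,0,0,0,0.144],
    [-0.2,-1,-17,0,0,0,0.144],
    [-0.2,-1,-17,0,0,0,0.144],
    [-0.2,-1,-17,0,0,0,0.144],
    [-0.2,-1,-17,0,0,0,0.144],
    [-0.2,-1,-17,0,0,0,0.144],
    [-0.2,-1,-17,0,0,0,0.144],
    [-0.2,-1,-17,0,0,0,0.144],
    [-0.2,-1,-15,0,0,0,0.14],
    [-0.2,0,0,0,0,0,0],
    [-0.2,0,0,0,0,0,0]
  ]
}}

```text
time_s: 26.6
eef_pos: [0.538, -0.2737, 0.2544]
tcp_rot: [180.0, -0.0, 170.2]
ft_force: [-0.2, -0.1, 0.2]
opening: 0.0572
gripper_force: 0.0
```

>>> {"method": "send_rows", "body": {
  "targets": [
    [-0.2,0,0,-40,0,0,0],
    [-0.2,0,0,-45,0,0,0],
    [-0.2,0,0,-45,0,0,0],
    [-0.2,0,0,-45,0,0,0],
    [-0.2,0,0,-35,0,0,0],
    [-0.2,0,0,-24,0,0,0],
    [-0.2,0,0,-14,0,0,0],
    [-0.2,0,0,0,0,0,0],
    [-0.2,0,0,0,0,0,0],
    [1,0,0,0,0,0,0],
    [1,0,0,0,0,0,0],
    [1,0,0,0,0,0,0],
    [1,0,0,0,0,0,0],
    [1,0,0,0,0,0,0],
    [1,0,0,0,0,0,0],
    [1,0,0,0,0,0,0]
  ]
}}

```text
time_s: 28.2
eef_pos: [0.5381, -0.2739, 0.0067]
tcp_rot: [180.0, 0.0, 170.4]
ft_force: [-0.8, 0.2, 2.0]
opening: 0.0199
gripper_force: 29.9
```

>>> {"method": "send_rows", "body": {
  "targets": [
    [1,0,0,20,0,0,0],
    [1,-10,0,45,0,0,0],
    [1,-10,0,45,0,0,0],
    [1,-10,0,45,0,0,0],
    [1,-10,0,45,0,0,0],
    [1,-1.5,21,0,0,0,-0.144],
    [1,-1.5,21,0,0,0,-0.144],
    [1,-1.5,21,0,0,0,-0.144],
    [1,-1.5,21,0,0,0,-0.144],
    [1,-1.5,21,0,0,0,-0.144],
    [1,-1.5,21,0,0,0,-0.144],
    [1,-1.5,21,0,0,0,-0.144],
    [1,-1.5,21,0,0,0,-0.144],
    [1,-1.5,21,0,0,0,-0.144],
    [1,-1.5,21,0,0,0,-0.144],
    [1,-1.5,21,0,0,0,-0.144],
    [1,-1.5,21,0,0,0,-0.144],
    [1,-1.5,21,0,0,0,-0.144],
    [1,-1.5,21,0,0,0,-0.144],
    [1,-1.5,21,0,0,0,-0.144]
  ]
}}

```text
time_s: 30.2
eef_pos: [0.4747, 0.0419, 0.2054]
tcp_rot: [-179.9, 0.1, 46.3]
ft_force: [0.7, 0.6, -2.2]
opening: 0.0197
gripper_force: 30.0
```

>>> {"method": "send_rows", "body": {
  "targets": [
    [1,-2,21,0,0,0,-0.144],
    [1,-2,21,0,0,0,-0.144],
    [1,-2,21,0,0,0,-0.144],
    [1,-2,21,0,0,0,-0.144],
    [1,-2,20,0,0,0,-0.144],
    [1,-1,18,0,0,0,-0.144],
    [1,0,0,0,0,0,0],
    [1,0,0,0,0,0,0],
    [1,0,0,0,0,0,0]
  ]
}}

```text
time_s: 31.1
eef_pos: [0.4643, 0.1625, 0.206]
tcp_rot: [180.0, 0.1, -2.8]
ft_force: [-0.7, -0.5, -2.7]
opening: 0.0197
gripper_force: 30.0
```

```bash
python3 - <<'E'
from h import *
s=manip.sense(); print(s['eef_pos'],s['tcp_rot'])
c=cam('wrist'); t=s['eef_pos']
a=ortho(c,t[2]+.01,t[0]-.02,t[0]+.13,t[1]-.07,t[1]+.07,.00035)
cv2.imwrite('pics/w6.png',cv2.convertScaleAbs(a,alpha=1.2))
E
```

```text
[0.46431202 0.1624797  0.20600451] [ 1.79966441e+02  5.02027231e-02 -2.81698946e+00]
```

View pics/w6.png

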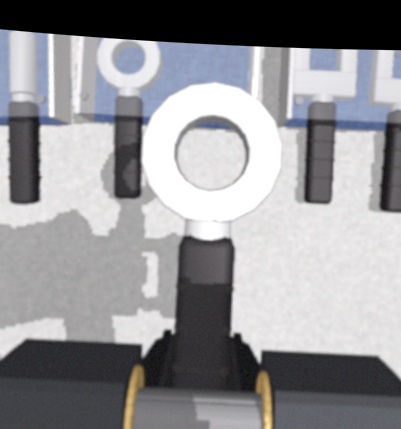

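The ring is also square in the grip: centre at u≈211, tip at v≈83 (101 mm ahead of the TCP). The placed fork's handle shows at (320,150). I'll lower and insert the ring.

>>> {"method": "send_rows", "body": {
  "targets": [
    [1,0,0,-40,0,0,0],
    [1,0,0.5,-45,0,0,0],
    [1,0,0,-45,0,0,0],
    [1,0,0,-35,0,0,0],
    [1,0,0,-22,0,0,0],
    [1,0,0,0,0,0,0],
    [1,10,-0.5,0,0,0,0],
    [1,10,-0.5,0,0,0,0],
    [1,10,-0.5,0,0,0,0],
    [1,0,0,0,0,0,0]
  ]
}}

```text
time_s: 32.15
eef_pos: [0.4979, 0.1623, 0.0217]
tcp_rot: [-179.9, -0.3, -2.9]
ft_force: [0.0, 1.0, -2.2]
opening: 0.0197
gripper_force: 30.0
```

>>> {"method": "send_rows", "body": {
  "targets": [
    [1,10,-0.4,0,0,0,0],
    [1,10,-0.4,0,0,0,0],
    [1,10,-0.4,0,0,0,0],
    [1,10,-0.4,0,0,0,0],
    [1,9,-0.3,0,0,0,0],
    [1,5,0,0,0,0,0],
    [1,0,0,-4,0,0,0],
    [1,0,0,-4,0,0,0],
    [1,0,0,0,0,0,0],
    [1,0,0,0,0,0,0]
  ]
}}

```text
time_s: 33.15
eef_pos: [0.5479, 0.1602, 0.0111]
tcp_rot: [180.0, 0.1, -2.9]
ft_force: [-0.1, 0.0, -2.0]
opening: 0.0199
gripper_force: 30.0
```

>>> {"method": "send_rows", "body": {
  "targets": [
    [1,0,0,-1.5,0,0,0],
    [1,0,0,0,0,0,0],
    [0.1,0,0,0,0,0,0],
    [0.1,0,0,0,0,0,0],
    [0.1,0,0,0,0,0,0],
    [0.1,0,0,20,0,0,0],
    [0.1,0,0,45,0,0,0],
    [0.1,0,0,45,0,0,0],
    [0.1,0,0,45,0,0,0],
    [0.1,0,0,45,0,0,0],
    [0.1,-5,0,45,0,0,0],
    [0.1,-5,0,35,0,0,0],
    [0.1,-5,0,0,0,0,0],
    [0.1,0,0,0,0,0,0],
    [0.1,0,0,0,0,0,0]
  ]
}}

```text
time_s: 34.65
eef_pos: [0.5329, 0.1601, 0.2884]
tcp_rot: [180.0, 0.1, -2.9]
ft_force: [0.5, -0.5, -0.1]
opening: 0.0429
gripper_force: 0.0
```

```bash
python3 - <<'E'
from h import *
c=cam('wrist')
b=ortho(c,0.02,0.48,0.70,-0.12,0.48,.00075)
sd=cam('side')['image'][120:290,170:425]
o=np.zeros((600,800,3),np.uint8); o[:293,:800]=b[:293,:800]; o[295:600,:457]=cv2.resize(sd,(457,305),interpolation=cv2.INTER_CUBIC)
cv2.imwrite('pics/w7.png',cv2.convertScaleAbs(o,alpha=1.2)); s=manip.sense(); print(s['time_s'],s['eef_pos'])
E
```

```text
34.75 [0.53281429 0.16004486 0.28769071]
```

View pics/w7.png

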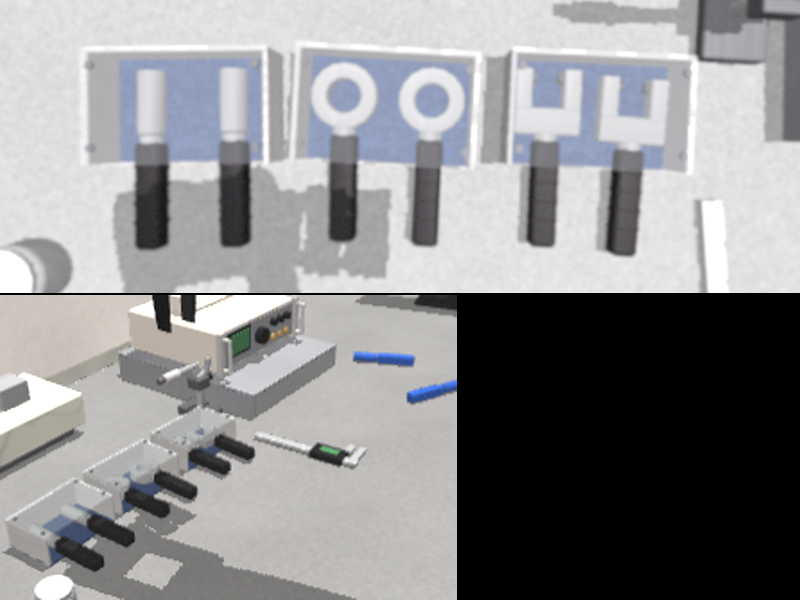

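All three gauges are beside their own kind, with heads inside under the covers (at u 233, 432 and 547) and handles out at the front. The caliper, oil tin, micrometer stand and blue look-alikes are where they were. I'm handing the job in.

```bash
python3 -c "
from bench import manip
print(manip.close_job())"
```

```text
the job is handed in; nothing more can be done
None
```

The plug, fork and ring gauges are each in their own box beside the stored one, heads fully under the cover and handles out at the front, and the job was handed in at about 35 s.

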